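Release the transport latch with the long T-key

TASK

Unlock the transport latch of the grey lock block: take the long T-key (the taller of the two in the stand) by its cross-bar, lower it gently down the deep shaft until it sits fully over the square stem at the bottom, and turn it clockwise, seen from above, as far as the stem goes. Leave the key standing in the shaft and let go; do not drop it in, and leave the short key in the stand.

Things in the scene. Friction and masses are not known exactly. Their poses are not given: they have to be found in the camera images.
- long_key: Long steel T-key, 175 mm tall, 0.3 kg, upright in either hole of the stand. Origin: centre of its foot's underside; z up, y along the cross-bar. Dark cross-bar on top: 84 mm long (y), 16 mm wide (x), 24 mm high (z 151 to 175 mm); grip its middle across the width; shank 14 mm thick. Foot: square socket open below, 25 mm inside, sides parallel to x and y, 38 mm deep, 45 mm across outside.
- short_key: The bystander: the same kind of key but only 95 mm tall, in the other hole of the stand; too short to reach the stem. Origin: centre of its foot's underside, axes as the long key's.
- key_stand: Grey plastic stand block, 200 x 85 x 42 mm, fixed. Origin: centre of its underside, x along its length. Two round holes of 52 mm, 32 mm deep, at x = -55 and +55 mm; the keys' feet rest on the holes' floors 10 mm above the worktop.
- shaft_mouth (a point): Centre of the shaft's mouth in the top face of the grey lock block, 110 mm above the worktop, z up. The block, 116 x 116 x 110 mm, is fixed; the latch bolt and its keeper are at its front. The shaft is a vertical round bore of 54 mm, 98 mm deep, with a bevel 12 mm wide round its mouth.
- stem_foot (a point): Centre of the square stem at the shaft's floor, 12 mm above the worktop; turns with the stem: x, y parallel to its flat sides, z up. Stem 20 mm square, 34 mm tall, top 12 mm a cone. A socket within 0.25 rad of its sides (any quarter turn) goes down till the foot stands on the floor. The key has about 0.3 rad play either way: turn it up to 0.3 rad more than the stem.
- lock_stem (a joint): Angle of the stem (rad), growing clockwise seen from above: it starts locked between 0 and 0.15, at 0 its sides are parallel to the block's; the stop (unlocked) is at 1.2. It turns with light friction (about 0.1 N m) and stays where it is left; it draws the latch bolt at the block's front back with it.

How it is judged:
At the end, for the whole second after the job is handed in: The stem is turned to within 0.22 rad (12 degrees) of its stop; the long key stands at rest in the shaft, its foot within 10 mm of the shaft's floor and axis, upright within 10 degrees; the short key is within 20 mm of where it stood (value of joint lock_stem above 0.98 rad and horizontal distance between long_key and stem_foot below 0.01 m and z of long_key in the frame of stem_foot below 0.01 m and angle between long_key's own z axis and vertical below 0.17 rad and linear speed of long_key below 0.03 m/s and distance of short_key from where it was at the start of the episode below 0.02 m); the robot touches nothing.
It fails at once if the long key is dropped down the shaft (faster than 0.45 m/s while its foot is in the bore, more than 12 mm above the floor) (horizontal distance between long_key and stem_foot below 0.02 m and z of long_key in the frame of stem_foot between 0.012 and 0.09 m and linear speed of long_key above 0.45 m/s).
It fails at once if the short key is taken out of the stand (z of short_key in the frame of key_stand above 0.05 m).
It also fails if it takes over 45 s, if anything falls off the work surface, if the arm or the gripper's body presses on something with over 40 N, if the wrist force passes 120 N, or if a joint passes its speed limit or range.

ROBOT

A 7-joint arm with a two-finger parallel gripper is mounted at the origin on a cart in front of the work surface, level with it; the furniture and walls round the work are solid. World frame = base frame: x ahead of the robot, y to its left, z up, the work surface at z = 0. Lengths are in m, angles in rad, forces in N, time in s.
With the tool pointing down it reaches from about 0.425 to 0.925 m from the base axis. Payload 6.8 kg.
Tool frame: the origin (TCP) lies midway between the tips of the shut fingers; the grasp point (between the pads) lies 19 mm behind it; z points along the fingers, y is the line along which they close (so a half turn about z gives the same grasp; the last joint's range is limited). The gripper opens to 85 mm and grips with 20 to 120 N. Pads are 22 mm wide; open, the fingers measure 114 mm over their backs; the gripper's body (76 mm by 85 mm) begins 54 mm behind the grasp point. The pads swing forward as they close: fully open they stand 13 mm farther back than shut.
Start: joints at [-1.426, 0.477, 0.022, 1.555, -0.011, 1.109, -0.083], TCP at [0.169, 0.654, 0.231] pointing down, gripper open.
Joint ranges: [-2.96, 2.96], [-0.34, 2.1], [-1.41, 1.46], [0.24, 2.44], [-1.37, 4.51], [0.17, 1.92], [-2.96, 2.96]. Speed limits (rad/s): [2.39, 2.39, 3.14, 3.14, 3.14, 3.14, 3.14].

INTERFACE

Orientations are given as a unit quaternion [w, x, y, z].
In Python, from station import readout, imaging, hand_in gives the robot as it stands.
- The arm moves only by the tool drive_tool, never from a script. Its argument "series" is a list of rows, each a list of 5 numbers: the shift along the tool's x, y, z in cm, then the turn about the tool's z in degrees, then the closure, from -1 (fully open) to 1 (shut). A call has 1 to 8 rows; each row shifts and turns the commanded pose from where the row before left it, along the tool's axes as they then stand; what a row does not reach is not made up. A row lasts 1/10 s, in which the tool goes at most 50 mm and 8.59 degrees, less where a joint would pass 70% of its speed; a pose out of reach is approached as far as the arm can. A call with a gripper value outside its range is refused whole. The fingers move at their own pace and stop on an object; "squeeze" is the grip in N (left out, the last holds). Time passes only in rows, so rows that do not move let the fingers close. It gives the time, the measured TCP pose, the force, the opening and the grip force at its end, in the units of the state.
- readout.get_obs(): the state, without advancing time (a new reading comes with each control period).
- imaging.read_camera(name): name is "scene" or "top"; returns the picture (420x560x3 uint8, red, green, blue); there is no depth.
- imaging.camera_model(name): a dict with "vfov" (degrees; the focal length in pixels is half the picture's height over the tangent of half this angle, whatever the lens; pixels are square), "cx", "cy" (the principal point, pixels), "xyz" and "orientation" of the camera in the world. Camera axes: x right, y down, z forward; pixel columns grow to the right and rows downward; lengths in m; the calibration is good to about 2 mm. A picture is of the moment at which its call begins. camera_model takes no time and is no camera call.
- hand_in(): hands the job in; it is judged then, once.
Trained networks look in the newest picture that a camera, given by its name, has taken for a name from the list of things; names that differ only in an ending like _2 or _b are one class to them, and where a whole thing is asked for, a point or a joint stands for the part that bears it (a point fixed in the world has none). Each returns a list of dicts, best first, with "conf" (0 to 1); they miss things now and then, are a little off and sometimes report something else, mostly with a low value. They report only what shows in the picture. A call takes as long as a camera call.
- imaging.cut_out(thing, camera): "mask" (420x560 bool, what is visible of it) and "centre" ([column, row] in pixels, amid what is visible of it).
The state is a dict: "t": time; "q": joint angles; "joint_vel": joint speeds; "joint_torque": joint torques, N m; "eef_pos": TCP position; "tool_rot": TCP orientation; "contact_force": force on the tool from outside, world axes, zero at the start; "torque": the same for the moment, N m; "gripper_width": opening from 0.0 (shut) to 1.0 (fully open); "grasp_force": force on a finger pad.
Only numpy, scipy, OpenCV 4.12 (cv2) and the standard library are available. Lean on these libraries where they do the work, as an engineer would, in place of code of your own. Each camera call takes 0.05 s, during which the arm holds its last target. There are 200 camera calls.

## Working session

There is one attempt and no reset: what is moved stays moved. The work goes in short steps, Python scripts to look and compute and a tool call to move; the robot and the scene stay as the last step left them, time stands still between calls to the robot, and variables do not carry over. Pictures are saved under pics/ and viewed, at most 14 in all, crops included, and the job is handed in when it is done.

Besides the shell and the picture viewer there is one more tool, called after "Call:" as name(argument=value, ...) on one line, values as JSON. drive_tool: Moves the arm, as the interface text tells. Its arguments: {"type":"object","properties":{"series":{"type":"array"},"squeeze":{"type":"number"}},"required":["series"]}

```bash
mkdir -p pics; cat > h.py <<'E'
import numpy as np, cv2
from scipy.spatial.transform import Rotation as R
from station import readout, imaging, hand_in
def rot(q): return R.from_quat([q[1],q[2],q[3],q[0]]).as_matrix()
def cam(n):
    m=imaging.camera_model(n); return m,210/np.tan(np.radians(m['vfov'])/2),rot(m['orientation']),np.array(m['xyz'])
def ray(n,p,z):
    m,f,C,o=cam(n); d=C@np.array([(p[0]-m['cx'])/f,(p[1]-m['cy'])/f,1]); return o+d*(z-o[2])/d[2]
def proj(n,P):
    m,f,C,o=cam(n); c=(np.atleast_2d(P)-o)@C; return c[:,:2]/c[:,2:]*f+[m['cx'],m['cy']]
E
python3 - <<'E'
from h import *
ims=[]
for n in ['scene','top']:
    im=imaging.read_camera(n); cv2.imwrite(f'pics/{n}0.png',im[:,:,::-1])
    print(n,imaging.camera_model(n))
    for t in ['long_key','short_key','key_stand','lock_stem','shaft_mouth']:
        try:
            for d in imaging.cut_out(t,n)[:2]:
                r=cv2.minAreaRect(np.argwhere(d['mask'])[:,::-1].astype(np.float32))
                print(n,t,round(d['conf'],2),d['centre'],d['mask'].sum(),r)
        except Exception as e: print(n,t,e)
o=readout.get_obs(); print({k:np.round(v,3) for k,v in o.items()})
E
```

```text
scene {'vfov': 50.16155845550265, 'cx': 291.3685950147207, 'cy': 206.89698879442372, 'xyz': array([ 0.14457703, -0.3076501 ,  0.59930438]), 'orientation': array([-0.42834452,  0.85943196, -0.25205486,  0.11985834])}
scene long_key 0.75 [297.3, 145.7] 919 ((302.9456481933594, 157.24801635742188), (73.48491668701172, 31.089136123657227), 83.34557342529297)
scene short_key 0.9 [261.2, 192.5] 807 ((258.4755859375, 199.2804718017578), (39.88037109375, 34.85167694091797), 12.094757080078125)
scene key_stand 0.82 [282.1, 210.2] 2756 ((279.707275390625, 206.7124481201172), (43.116966247558594, 96.38333129882812), 59.74356460571289)
scene lock_stem 0.24 [281.4, 208.6] 2688 ((279.7798156738281, 206.83677673339844), (42.39714431762695, 96.38331604003906), 59.74356460571289)
scene shaft_mouth 0.71 [333.9, 272.2] 9003 ((335.2567443847656, 273.9594421386719), (97.81739807128906, 125.10763549804688), 9.462322235107422)
top {'vfov': 52.43852686805593, 'cx': 280.53750732052515, 'cy': 208.1294470327393, 'xyz': array([0.34356422, 0.24696918, 0.93469507]), 'orientation': array([ 0.07724259, -0.70168348,
[... 580 characters left out ...]
0, 10.0), 90.0)
top shaft_mouth 0.93 [345.3, 230.7] 5084 ((345.8973693847656, 234.43983459472656), (89.48357391357422, 69.33189392089844), 75.37911987304688)
{'t': np.float64(0.6), 'q': array([-1.426,  0.477,  0.022,  1.555, -0.011,  1.109, -0.083]), 'joint_vel': array([-0.001,  0.   ,  0.   , -0.001,  0.   , -0.   ,  0.002]), 'joint_torque': array([-1.0000e-03, -5.9602e+01,  1.6050e+00, -2.8142e+01,  1.2000e-02,
        2.0000e-03, -0.0000e+00]), 'eef_pos': array([0.169, 0.654, 0.231]), 'tool_rot': array([0.   , 0.126, 0.992, 0.   ]), 'contact_force': array([-0.297, -0.533, -0.434]), 'torque': array([-0.046, -0.043, -0.019]), 'grasp_force': np.float64(0.0), 'gripper_width': np.float64(1.0)}
```

View pics/scene0.png

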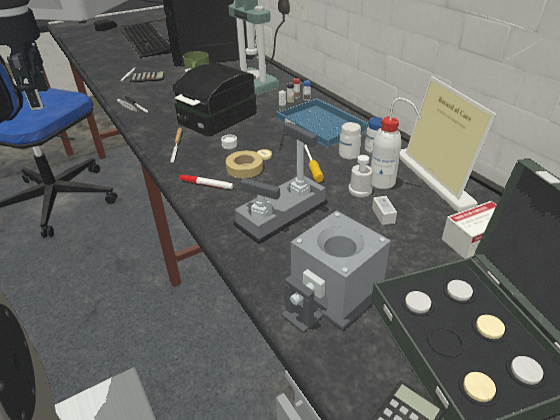

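View pics/top0.png

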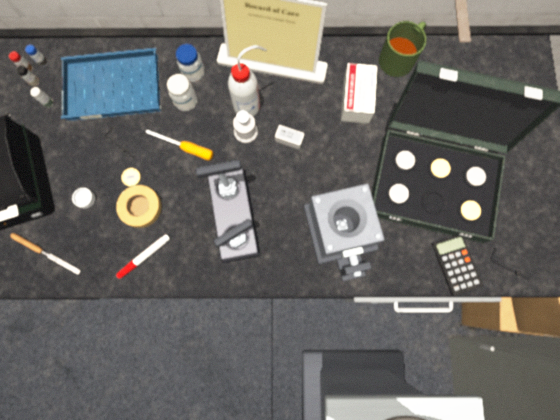

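The scene camera shows the long key's dark bar near (300,132), the short key at (262,188) and the block's mouth at (342,243). In the top view the long bar is near (218,169), the short bar at (236,233) and the mouth at (344,218). I'll zoom in for exact features.

```bash
python3 - <<'E'
from h import *
a=cv2.imread('pics/top0.png'); b=cv2.imread('pics/scene0.png')
def crop(im,x,y,w,h,s): return cv2.resize(im[y:y+h,x:x+w],None,fx=s,fy=s,interpolation=cv2.INTER_CUBIC)
# top: key (190..265,155..265)->, block (300..390,180..285)
A=crop(a,190,150,65,100,6); B=crop(a,305,180,65,100,6)
cv2.imwrite('pics/c1.png',np.hstack([A,B]))
A=crop(b,240,115,80,100,5); B=crop(b,290,205,80,100,5)
cv2.imwrite('pics/c2.png',np.hstack([A,B]))
m,f,C,o=cam('top'); print(C)
print('long bar',ray('top',(218,169),.185),'mouth',ray('top',(344,218),.11),'stand',ray('top',(233,215),.042),'short',ray('top',(236,233),.105))
print('stem',ray('top',(341,224.5),.046))
E
```

```text
[[-0.00334774 -0.97695612  0.213414  ]
 [-0.99998553  0.00416935  0.00339987]
 [-0.00421132 -0.21339953 -0.97695594]]
long bar [0.58142336 0.36425089 0.185     ] mouth [0.50329656 0.12498451 0.11      ] stand [0.52398091 0.35168432 0.042     ] short [0.47509797 0.33765021 0.105     ]
stem [0.50172496 0.12234775 0.046     ]
```

View pics/c1.png

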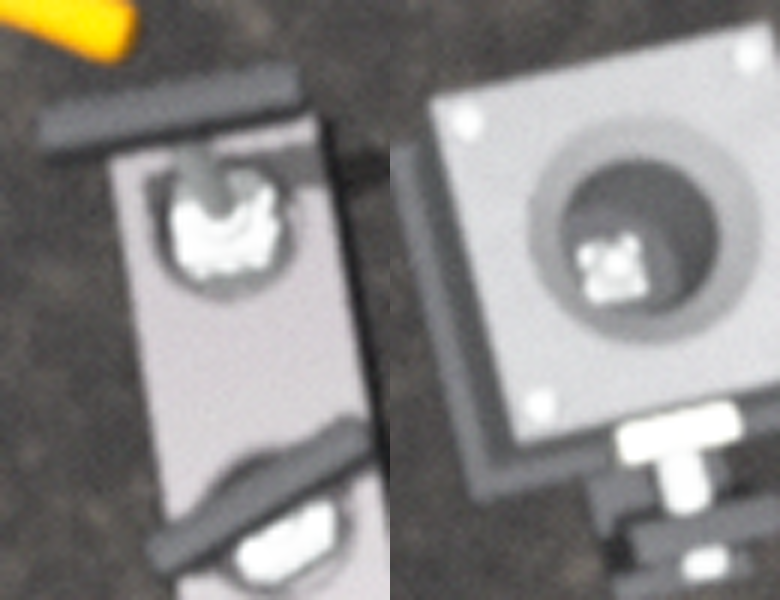

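View pics/c2.png

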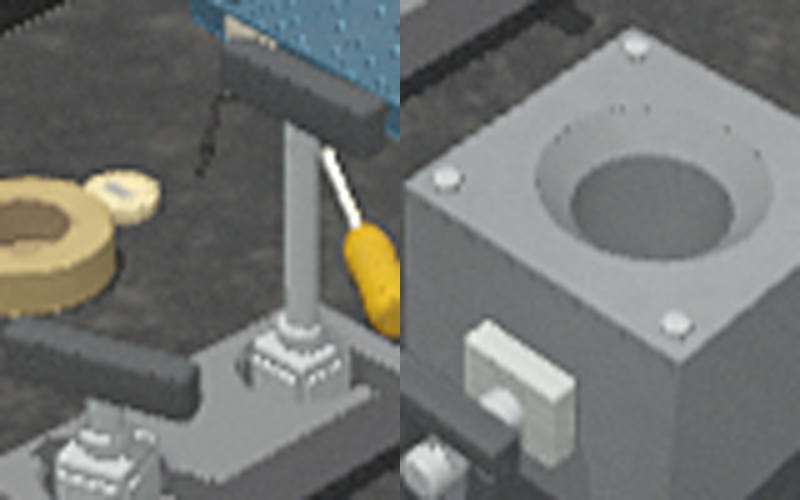

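```bash
cat > fit.py <<'E'
from h import *
from scipy.optimize import least_squares
def Rz(a): return np.array([[np.cos(a),-np.sin(a),0],[np.sin(a),np.cos(a),0],[0,0,1]])
T=lambda x,y,ox:(np.array([x,y])/6+[ox,150 if ox==190 else 180])
# key bar: far top edge ends, near bottom edge ends
pts=[(8,42,175,T(40,115,190)),(8,-42,175,T(295,63,190)),(-8,-42,151,T(303,105,190)),(-8,42,151,T(48,160,190))]
L=np.array([[p[0],p[1],p[2]+10] for p in pts])/1000; U=np.array([p[3] for p in pts])
g=lambda p,L:L@Rz(p[2]).T+[p[0],p[1],0]
r=least_squares(lambda p:(proj('top',g(p,L))-U).ravel(),[.58,.36,.2]); print('key',r.x,r.fun.round(1))
Lb=np.array([[58,58,110],[58,-58,110],[-58,58,110]])/1000
Ub=np.array([T(435-390,97,305),T(770-390,22,305),T(520-390,440,305)])
b=least_squares(lambda p:(proj('top',g(p,Lb))-Ub).ravel(),[.5,.125,.2]); print('block',b.x,b.fun.round(1))
print('mouth',ray('top',T(255,230,305),.11),ray('top',T(250,237,305),.098))
box=lambda sx,sy,z0,z1:np.array([[a*sx/2,c*sy/2,z] for z in(z0,z1) for a,c in((1,1),(1,-1),(-1,-1),(-1,1))])
ring=lambda rad,z:np.array([[rad*np.cos(t),rad*np.sin(t),z] for t in np.linspace(0,6.28,24)])
def wire(im,n,P,off,s,col):
    q=((proj(n,P)-off)*s).astype(int)
    if len(q)==8: E=[(i,(i+1)%4) for i in range(4)]+[(i+4,(i+1)%4+4) for i in range(4)]+[(i,i+4) for i in range(4)]
    else: E=[(i,i+1) for i in range(len(q)-1)]
    for i,j in E: cv2.line(im,tuple(map(int,q[i])),tuple(map(int,q[j])),col,1)
out=[]
for n,offs,s in(('top',((190,150),(305,180)),6),('scene',((240,115),(290,205)),5)):
    im=cv2.imread(f'pics/{n}0.png')
    for o in offs:
        w=65 if n=='top' else 78
        c=cv2.resize(im[o[1]:o[1]+100*6//s if 0 else o[1]+100,o[0]:o[0]+w],None,fx=s,fy=s,interpolation=cv2.INTER_CUBIC)
        wire(c,n,g(r.x,box(.016,.084,.161,.185)),o,s,(0,255,0))
        wire(c,n,g(r.x,box(.014,.014,.05,.161)),o,s,(0,255,255))
        wire(c,n,g(b.x,box(.116,.116,.0,.11)),o,s,(0,0,255))
        wire(c,n,g(b.x,ring(.039,.11)),o,s,(0,255,0)); wire(c,n,g(b.x,ring(.027,.098)),o,s,(255,0,0))
        wire(c,n,g(b.x,box(.02,.02,.012,.034)),o,s,(255,0,255))
        out.append(cv2.resize(c,(390,600)))
cv2.imwrite('pics/ov.png',np.vstack([np.hstack([cv2.resize(x,(400,300) if 0 else (390,600)) for x in out[:2]])]))
cv2.imwrite('pics/ov2.png',np.hstack(out[2:]))
E
python3 fit.py
```

```text
key [0.58613259 0.36490793 0.2065038 ] [-2.2 -2.1  0.1 -2.6  1.6  2.5  0.4  2.2]
block [0.50367811 0.11715275 0.22317638] [-0.2  0.2  0.2  0.   0.  -0.2]
mouth [0.50259988 0.11812427 0.11      ] [0.50255067 0.11799858 0.098     ]
```

View pics/ov.png

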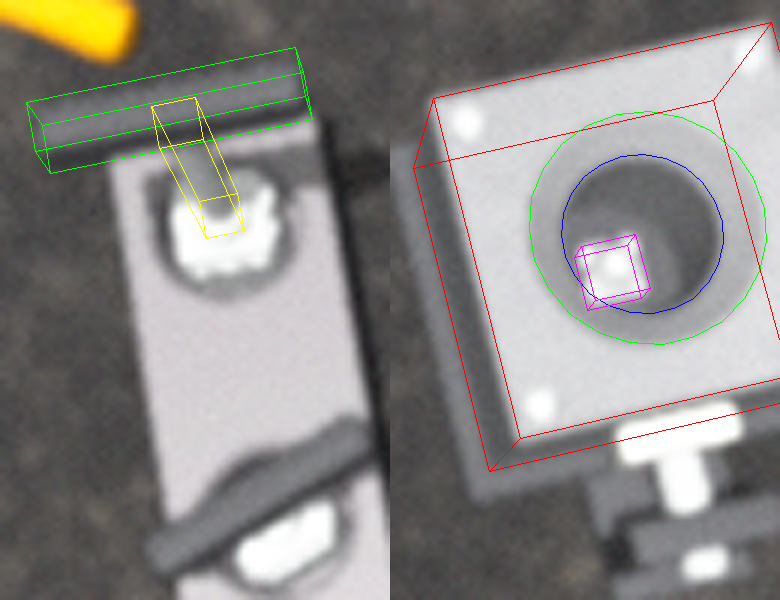

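View pics/ov2.png

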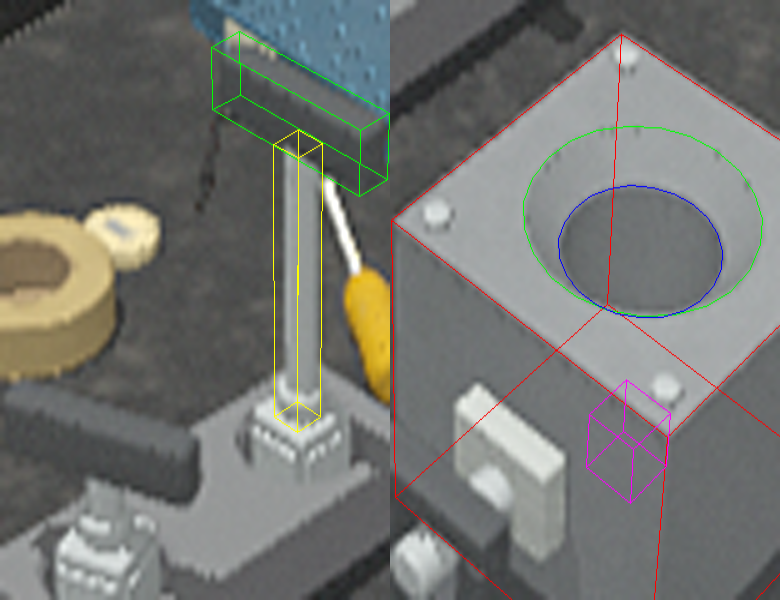

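Both overlays agree with the block to a few mm: mouth at about (0.503, 0.118), yaw 0.22. The key bar is centred near (0.586, 0.365), yaw 0.21, with a residual of about 3 mm. Moving now.

Call:
drive_tool(series=[[-4,-1.5,0,0,-1],[-4,-1.5,0,0,-1],[-4,-1.5,0,0,-1],[-4,-1.5,0,0,-1],[-4,-1.5,0,0,-1],[-4,-1.5,0,0,-1],[-4,-1.5,0,0,-1],[-4,-1.5,0,0,-1]])

```text
t: 1.4
eef_pos: [0.45, 0.4562, 0.2316]
tool_rot: [0.0, 0.126, 0.992, 0.0]
contact_force: [0.2, 0.4, 0.9]
gripper_width: 1.0
grasp_force: 0.0
```

Call:
drive_tool(series=[[-4,-1.4,0,0,-1],[-4,-1.4,0,0,-1],[-4,-1.4,0,0,-1],[-3.6,-1.4,0,0,-1],[0,0,0,8,-1],[0,0,0,8,-1],[0,0,0,8,-1],[0,0,0,8,-1]])

```text
t: 2.2
eef_pos: [0.5858, 0.364, 0.2313]
tool_rot: [-0.0, 0.397, 0.918, 0.0]
contact_force: [0.5, -0.6, -0.5]
gripper_width: 1.003
grasp_force: 0.0
```

Call:
drive_tool(series=[[0,0,0,8,-1],[0,0,0,8,-1],[0,0,0,8,-1],[0,0,0,8,-1],[0,0,0,0,-1],[0,0,0,0,-1]])

```text
t: 2.8
eef_pos: [0.5855, 0.3643, 0.2313]
tool_rot: [0.0, 0.631, 0.776, -0.0]
contact_force: [-0.4, 0.2, -0.0]
gripper_width: 1.0
grasp_force: 0.0
```

```bash
cat >> h.py <<'E'
def todo(P,yaw):
    """remaining shift (cm, tool axes) and turn (deg about tool z) to put tool y along yaw"""
    o=readout.get_obs(); M=rot(o['tool_rot']); cur=np.arctan2(M[1,1],M[0,1])
    print('t',o['t'],'tcp',o['eef_pos'].round(4),'F',np.round(o['contact_force'],1),'w',round(float(o['gripper_width']),3),'q7',o['q'][6].round(2))
    print('shift',(M.T@(np.array(P)-o['eef_pos'])*100).round(2),'turn',round(np.degrees(cur-yaw),1),'tooly yaw',cur.round(3),'tilt',M[2,2].round(4))
E
python3 - <<'E'
from h import *
todo([.586,.365,.155],.2065)
for n in ['scene','top']: cv2.imwrite(f'pics/{n}1.png',imaging.read_camera(n)[:,:,::-1])
a=cv2.imread('pics/scene1.png');b=cv2.imread('pics/top1.png')
cv2.imwrite('pics/v1.png',np.hstack([cv2.resize(a[80:230,230:360],(400,460),interpolation=2),cv2.resize(b[110:260,170:300],(400,460),interpolation=2)]))
E
```

```text
t 2.8 tcp [0.5855 0.3643 0.2313] F [-0.4  0.2 -0. ] w 1.0 q7 -0.27
shift [0.06 0.06 7.63] turn -0.1 tooly yaw 0.205 tilt -1.0
```

View pics/v1.png

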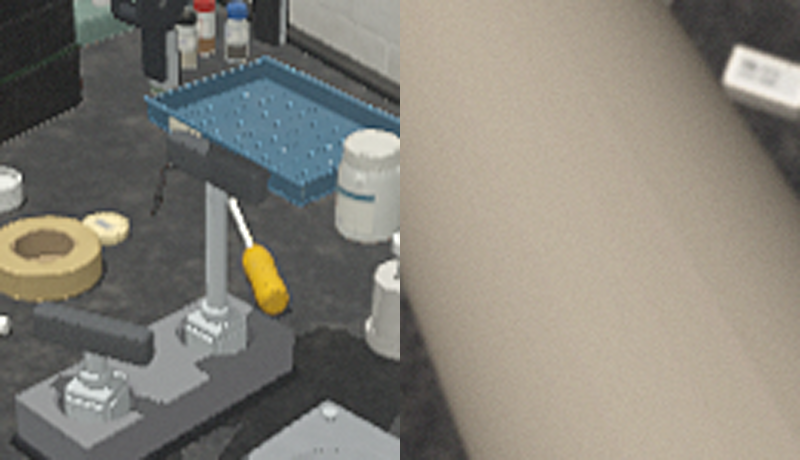

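The crop shows the key unmoved, but the finger shows at about (282,107), left of the bar. I'll check that against the projection of the fingers before going down.

```bash
python3 - <<'E'
from h import *
o=readout.get_obs(); M=rot(o['tool_rot']); p=o['eef_pos']
for y in(-.05,-.04,.04,.05): print(y,proj('scene',p+M@[0,y,-.013]).round(0),)
print('tcp',proj('scene',p), 'bar centre', proj('scene',[.586,.365,.173]))
im=cv2.imread('pics/scene1.png')
c=cv2.resize(im[40:190,210:350],None,fx=4,fy=4,interpolation=cv2.INTER_CUBIC)
for y in(-.0425,.0425):
  for z in(-.013,):
    q=(proj('scene',p+M@[0,y,z])[0]-[210,40])*4; cv2.circle(c,tuple(map(int,q)),4,(0,0,255),-1)
q=(proj('scene',[.586,.365,.173])[0]-[210,40])*4; cv2.circle(c,tuple(map(int,q)),4,(0,255,0),-1)
cv2.imwrite('pics/v2.png',c)
E
```

```text
-0.05 [[280. 108.]]
-0.04 [[284. 107.]]
0.04 [[314.  94.]]
0.05 [[318.  93.]]
tcp [[299.67265931 106.73667267]] bar centre [[299.55063842 133.66921881]]
```

View pics/v2.png

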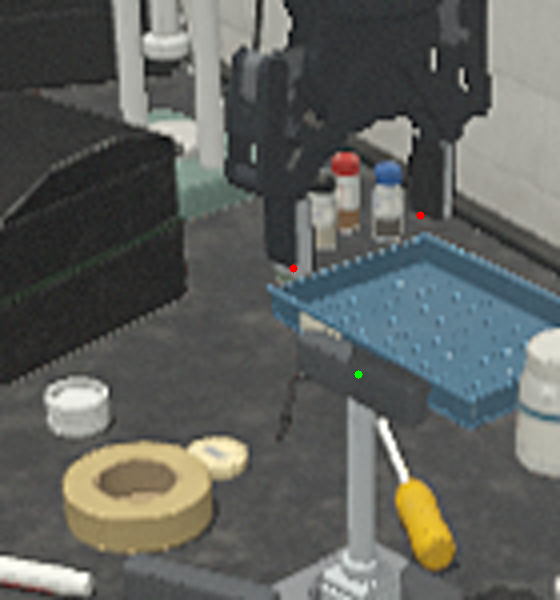

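The projected fingers and bar both sit on the real ones to about 1–2 px, offset the same way, so the alignment is good. Going down and gripping.

Call:
drive_tool(series=[[0,0,2,0,-1],[0,0,2,0,-1],[0,0,2,0,-1],[0,0,1.6,0,-1],[0,0,0,0,-1],[0,0,0,0,0],[0,0,0,0,1],[0,0,0,0,1]], squeeze=80)

```text
t: 3.7
eef_pos: [0.5863, 0.3644, 0.1565]
tool_rot: [0.0, 0.633, 0.775, 0.001]
contact_force: [0.1, -0.3, -0.3]
gripper_width: 0.513
grasp_force: 0.0
```

Call:
drive_tool(series=[[0,0,0,0,1],[0,0,0,0,1],[0,0,0,0,1],[0,0,0,0,1],[0,0,0,0,1],[0,0,0,0,1]])

```text
t: 4.3
eef_pos: [0.586, 0.3644, 0.156]
tool_rot: [0.0, 0.633, 0.774, 0.001]
contact_force: [-0.6, 0.1, 5.6]
gripper_width: 0.174
grasp_force: 79.2
```

Call:
drive_tool(series=[[0,0,-1,0,1],[0,0,-2,0,1],[0,0,-2,0,1],[0,0,-2,0,1],[0,0,-2,0,1],[0,0,-2,0,1],[0,0,-2,0,1],[0,0,-1,0,1]])

```text
t: 5.1
eef_pos: [0.5859, 0.3641, 0.2968]
tool_rot: [0.0, 0.633, 0.774, 0.001]
contact_force: [0.3, -0.4, -2.7]
gripper_width: 0.17
grasp_force: 78.3
```

```bash
python3 - <<'E'
from h import *
todo([.503,.1175,.29],.19)
im=imaging.read_camera('scene')[:,:,::-1]; cv2.imwrite('pics/s2.png',im)
E
```

```text
t 5.1 tcp [0.5859 0.3641 0.2968] F [ 0.3 -0.4 -2.7] w 0.17 q7 -0.29
shift [-22.51 -13.04   0.66] turn 0.6 tooly yaw 0.201 tilt -1.0
```

View pics/s2.png

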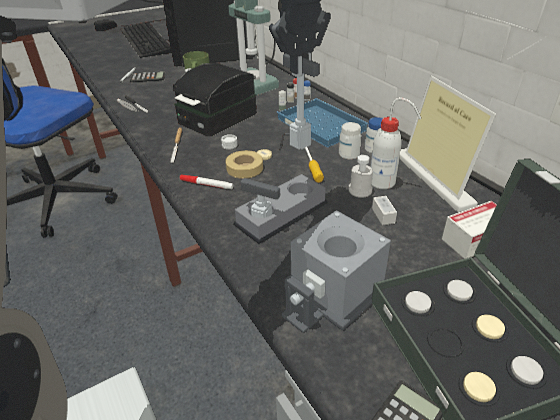

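The key is held upright with its foot at about (300,135), and the short key still stands at (262,190). Carrying it over the shaft.

Call:
drive_tool(series=[[-2,-1,0,0,1],[-3,-1.8,0,0,1],[-3.2,-1.9,0,0,1],[-3.2,-1.9,0,0,1],[-3.2,-1.9,0,0,1],[-3.2,-1.9,0,0,1],[-2.7,-1.6,0,0,1],[-2,-1,0,0,1]])

```text
t: 5.95
eef_pos: [0.5017, 0.1151, 0.2944]
tool_rot: [-0.001, 0.633, 0.774, -0.001]
contact_force: [0.2, -0.5, -2.9]
gripper_width: 0.172
grasp_force: 78.4
```

Call:
drive_tool(series=[[0,0,0,0.6,1],[0,0,0,0,1],[0,0,0,0,1],[0,0,0,0,1]])

```text
t: 6.35
eef_pos: [0.5033, 0.119, 0.295]
tool_rot: [-0.0, 0.636, 0.772, -0.0]
contact_force: [-0.0, 0.4, -2.8]
gripper_width: 0.169
grasp_force: 78.4
```

```bash
cat > look.py <<'E'
from h import *
import sys
todo([.503,.1175,float(sys.argv[1])],.19)
o=readout.get_obs(); p=o['eef_pos']; M=rot(o['tool_rot'])
im=imaging.read_camera('scene')[:,:,::-1].copy(); s=4; off=np.array([265,70])
c=cv2.resize(im[70:220+0,265:415],None,fx=s,fy=s,interpolation=cv2.INTER_CUBIC)
# predicted foot if grasped at bar middle: foot underside = TCP z -0.146
F=p-[0,0,.146]
for z in(0,.02,.04):
    q=np.array([[a*.0225,b*.0225,-z] for a,b in((1,1),(1,-1),(-1,-1),(-1,1))])@M.T+F
    cv2.polylines(c,[((proj('scene',q)-off)*s).astype(int)],True,(0,0,255),1)
q=np.array([[-.008,.042,0],[-.008,-.042,0]])@np.array([[0,1,0],[1,0,0],[0,0,1.]])
q=np.array([[.042,.008,-.175],[-.042,.008,-.175],[.042,-.008,-.151],[-.042,-.008,-.151]])@M.T+F
for u in (proj('scene',q)-off)*s: cv2.circle(c,tuple(map(int,u)),3,(0,255,0),-1)
cv2.imwrite(sys.argv[2],c)
d=imaging.cut_out('long_key','top'); print([(x['conf'],x['centre']) for x in d[:1]])
E
python3 look.py .297 pics/l3.png
```

```text
t 6.35 tcp [0.5033 0.119  0.295 ] F [-0.   0.4 -2.8] w 0.169 q7 -0.07
shift [-0.14 -0.06 -0.2 ] turn 0.2 tooly yaw 0.193 tilt -1.0
[]
```

View pics/l3.png

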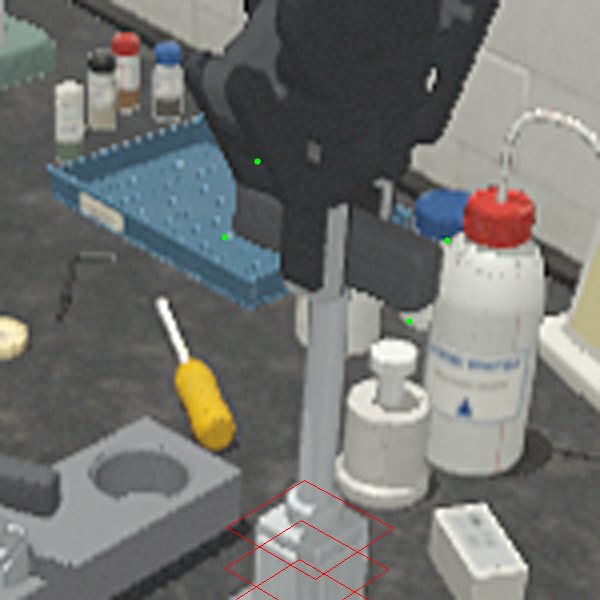

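The key is upright and its foot (about (312,520) in the crop) matches the projection within about 1 px, over the mouth. Lowering gently.

Call:
drive_tool(series=[[-0.1,-0.1,1,0,1],[0,0,1.5,0,1],[0,0,1.5,0,1],[0,0,1.5,0,1],[0,0,0.5,0,1],[0,0,0,0,1]])

```text
t: 7.05
eef_pos: [0.5018, 0.1163, 0.2343]
tool_rot: [-0.0, 0.637, 0.771, -0.001]
contact_force: [-0.3, 0.1, -3.1]
gripper_width: 0.173
grasp_force: 78.4
```

Call:
drive_tool(series=[[0,0,0.5,0,1],[0,0,0.8,0,1],[0,0,0.8,0,1],[0,0,0.5,0,1],[0,0,0,0,1]])

```text
t: 7.55
eef_pos: [0.5018, 0.1163, 0.2084]
tool_rot: [-0.0, 0.637, 0.771, -0.001]
contact_force: [0.2, 0.5, -2.1]
gripper_width: 0.173
grasp_force: 78.4
```

Call:
drive_tool(series=[[0.1,0.1,0.5,0,1],[0,0,0.6,0,1],[0,0,0.5,0,1],[0,0,0.5,0,1],[0,0,0,0,1]])

```text
t: 8.05
eef_pos: [0.5026, 0.1175, 0.1875]
tool_rot: [-0.0, 0.637, 0.771, -0.001]
contact_force: [0.3, 1.9, -3.1]
gripper_width: 0.172
grasp_force: 78.4
```

Call:
drive_tool(series=[[0,0,0.4,0,1],[0,0,0.4,0,1],[0,0,0.4,0,1],[0,0,0,0,1]])

```text
t: 8.45
eef_pos: [0.5028, 0.1176, 0.1757]
tool_rot: [-0.0, 0.637, 0.771, -0.0]
contact_force: [-0.3, -0.3, -3.2]
gripper_width: 0.174
grasp_force: 78.4
```

Call:
drive_tool(series=[[0,0,0.4,0,1],[0,0,0.4,0,1],[0,0,0.4,0,1],[0,0,0.2,0,1],[0,0,0,0,1]])

```text
t: 8.95
eef_pos: [0.503, 0.1176, 0.1619]
tool_rot: [-0.0, 0.637, 0.771, -0.0]
contact_force: [0.0, 0.3, -2.8]
gripper_width: 0.167
grasp_force: 78.5
```

Call:
drive_tool(series=[[0,0,0.2,0,1],[0,0,0.1,0,1],[0,0,0,0,1]])

```text
t: 9.25
eef_pos: [0.5032, 0.1177, 0.1592]
tool_rot: [-0.0, 0.637, 0.771, -0.0]
contact_force: [0.6, -0.6, -3.7]
gripper_width: 0.171
grasp_force: 78.5
```

Call:
drive_tool(series=[[0,0,0,6,1],[0,0,0,6,1],[0,0,0,6,1],[0,0,0,6,1],[0,0,0,6,1],[0,0,0,6,1],[0,0,0,6,1],[0,0,0,0,1]])

```text
t: 10.05
eef_pos: [0.5031, 0.118, 0.1594]
tool_rot: [-0.0, 0.871, 0.492, -0.0]
contact_force: [0.3, 1.0, -2.3]
gripper_width: 0.174
grasp_force: 78.6
```

Call:
drive_tool(series=[[0,0,0,6,1],[0,0,0,6,1],[0,0,0,6,1],[0,0,0,6,1],[0,0,0,6,1],[0,0,0,6,1],[0,0,0,0,1]])

```text
t: 10.75
eef_pos: [0.5029, 0.1181, 0.1593]
tool_rot: [-0.0, 0.98, 0.2, -0.0]
contact_force: [-1.7, 1.7, -1.9]
gripper_width: 0.171
grasp_force: 78.6
```

```bash
python3 - <<'E'
from h import *
todo([.503,.1175,.158],-1.28); print(readout.get_obs()['torque'].round(2))
E
```

```text
t 10.75 tcp [0.5029 0.1181 0.1593] F [-1.7  1.7 -1.9] w 0.171 q7 -1.15
shift [-0.02  0.06  0.13] turn 6.4 tooly yaw -1.169 tilt -1.0
[0.35 0.48 0.02]
```

Call:
drive_tool(series=[[0,0,0,3,1],[0,0,0,3,1],[0,0,0,0,1],[0,0,0,0,1]])

```text
t: 11.15
eef_pos: [0.5029, 0.118, 0.1593]
tool_rot: [-0.0, 0.989, 0.149, -0.0]
contact_force: [-1.1, 1.7, -1.2]
gripper_width: 0.176
grasp_force: 78.7
```

```bash
python3 - <<'E'
from h import *
todo([.503,.1175,.158],-1.28); print(readout.get_obs()['torque'].round(2))
E
```

```text
t 11.15 tcp [0.5029 0.118  0.1593] F [-1.1  1.7 -1.2] w 0.176 q7 -1.23
shift [-0.01  0.05  0.13] turn 0.5 tooly yaw -1.272 tilt -1.0
[0.61 0.57 0.01]
```

Call:
drive_tool(series=[[0,0,0,3,1],[0,0,0,2,1],[0,0,0,0,1],[0,0,0,0,1]])

```text
t: 11.55
eef_pos: [0.503, 0.118, 0.1593]
tool_rot: [-0.0, 0.994, 0.105, -0.0]
contact_force: [-3.2, 2.2, -1.8]
gripper_width: 0.176
grasp_force: 78.8
```

```bash
python3 - <<'E'
from h import *
todo([.503,.1175,.158],-1.28); print(readout.get_obs()['torque'].round(2))
im=imaging.read_camera('scene')[:,:,::-1]
cv2.imwrite('pics/s4.png',cv2.resize(im[180:340,240:400],None,fx=3.7,fy=3.7,interpolation=2))
E
```

```text
t 11.55 tcp [0.503  0.118  0.1593] F [-3.2  2.2 -1.8] w 0.176 q7 -1.3
shift [-0.01  0.05  0.13] turn -4.6 tooly yaw -1.36 tilt -1.0
[0.75 0.76 0.45]
```

View pics/s4.png

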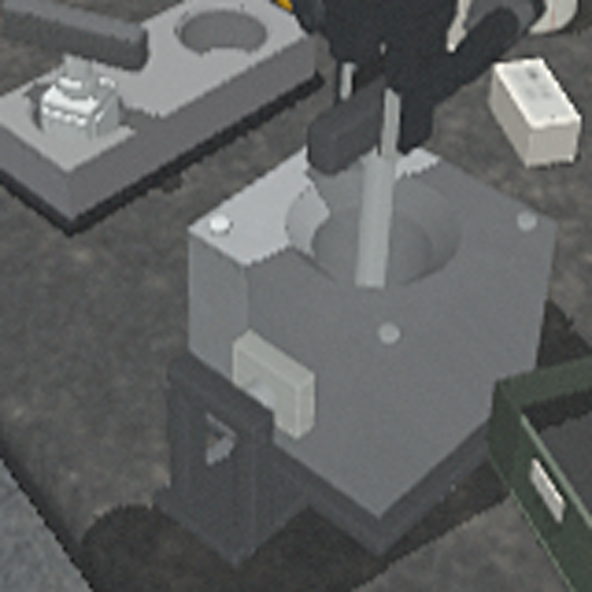

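The stop is reached: torque rose to 0.45 N m and the bolt has been drawn out of the keeper at about (220,435). I'll ease off, set the key down and release.

Call:
drive_tool(series=[[0,0,0,-3,1],[0,0,0.1,0,1],[0,0,0,0,1],[0,0,0,0,0.4],[0,0,0,0,0],[0,0,0,0,-0.5],[0,0,0,0,-1],[0,0,0,0,-1]])

```text
t: 12.4
eef_pos: [0.5034, 0.1175, 0.1583]
tool_rot: [0.0, 0.992, 0.13, 0.0]
contact_force: [0.3, 0.2, 0.5]
gripper_width: 0.954
grasp_force: 0.0
```

Call:
drive_tool(series=[[0,0,0,0,-1],[0,0,0,0,-1],[0,0,0,0,-1],[0,0,0,0,-1],[0,0,0,0,-1],[0,0,0,0,-1]])

```text
t: 13.0
eef_pos: [0.5032, 0.1177, 0.1583]
tool_rot: [-0.0, 0.992, 0.13, -0.0]
contact_force: [0.1, -0.8, -0.0]
gripper_width: 0.997
grasp_force: 0.0
```

Call:
drive_tool(series=[[0,0,-1,0,-1],[0,0,-2,0,-1],[0,0,-3,0,-1],[0,0,-3,0,-1],[0,0,-3,0,-1],[0,0,0,0,-1],[0,0,0,0,-1]])

```text
t: 13.7
eef_pos: [0.5034, 0.1178, 0.279]
tool_rot: [-0.001, 0.992, 0.13, 0.001]
contact_force: [0.1, -0.1, -0.3]
gripper_width: 1.001
grasp_force: 0.0
```

```bash
python3 - <<'E'
from h import *
todo([.503,.1175,.158],-1.28)
im=imaging.read_camera('scene')[:,:,::-1]; c=np.ascontiguousarray(im)
for P in ([.503,.1175,.187],): cv2.circle(c,tuple(map(int,proj('scene',P)[0])),1,(0,0,255),-1)
cv2.imwrite('pics/s5.png',cv2.resize(c[160:320,240:400],None,fx=3.7,fy=3.7,interpolation=2))
E
```

```text
t 13.7 tcp [0.5034 0.1178 0.279 ] F [ 0.1 -0.1 -0.3] w 1.001 q7 -1.42
shift [-0.07  0.04 12.1 ] turn -1.7 tooly yaw -1.31 tilt -1.0
```

View pics/s5.png

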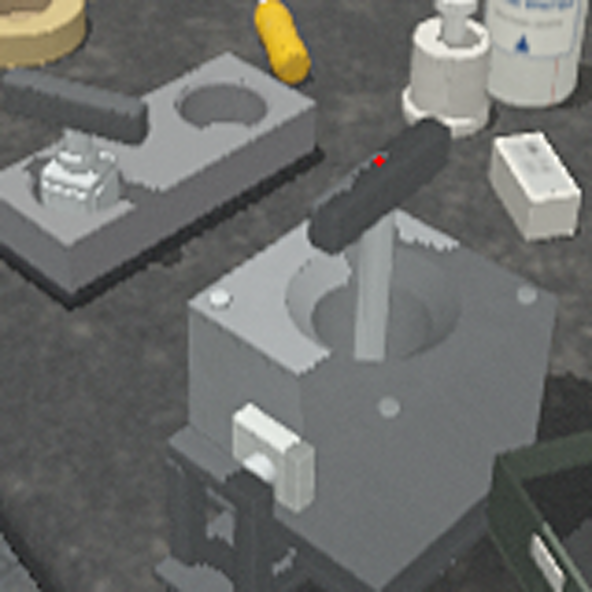

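The key stands upright in the shaft, its bar top at the predicted full-depth point (379,160). The bolt is drawn, the short key is in the stand at (75,150), and the gripper is clear.

```bash
python3 -c "
from station import hand_in; print(hand_in())"
```

```text
the job is handed in; nothing more can be done
None
```

The job is handed in with no verdict returned: the stem was turned to its stop (torque rose, bolt drawn), the long key was left standing in the shaft and released, and the short key was not touched.

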